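# Tuck the keeper flap of the hex key holder

## Robot

A 7-joint arm with a two-finger parallel gripper is mounted at the origin on the work surface. World frame = base frame: x ahead of the robot, y to its left, z up, the work surface at z = 0. Lengths are in m, angles in rad, forces in N, time in s.
With the tool pointing down it reaches from about 0.35 to 0.9 m from the base axis. Payload 8.1 kg.
Tool frame: the origin (TCP) lies at the very end of the fingers, on their centre line; the grasp point (between the pads) lies grip_point_offset behind it (grip_point_offset is the distance from the TCP to the grasp point, in m); z points along the fingers, y is the direction in which the jaws open and shut (so a half turn about z gives the same grasp; the last joint's range is limited). The gripper opens to 92 mm and grips with 3 to 60 N. Pads are 19 mm wide; open, the fingers measure 130 mm over their backs; the gripper's body (75 mm by 190 mm) begins 47 mm behind the grasp point.
Start: joints at [-1.239, 0.434, 0.025, 1.573, -0.012, 1.134, -0.075], TCP at [0.263, 0.567, 0.227] pointing down, gripper open.
Joint ranges: [-2.62, 2.62], [-0.44, 2.09], [-1.27, 1.32], [0.08, 2.57], [-1.32, 4.46], [0.12, 2], [-2.74, 2.74]. Speed limits (rad/s): [2.22, 2.22, 3.01, 3.01, 3.14, 3.14, 3.14].

## Interface

Orientations are given as a rotation vector (axis times angle).
In Python, from cell import * gives the robot as it stands.
- The arm moves only by the tool drive_tool, never from a script. Its argument "increments" is a list of rows, each an object of numbers: "grip": the gripper's target within -1 to 1 (shut at 1, half-way at 0, fully open at -1); "tx", "ty", "tz": the shift along the world's x, y, z normalised to -1 to 1, where 1 is 400 mm; "turn": the turn about the world's z normalised to -1 to 1, where 1 is 60 degrees. In form: [{"grip": .., "tx": .., "ty": .., "tz": .., "turn": ..}, ...]. A call has 1 to 20 rows; each row is the pose to reach, as a shift and turn from the pose measured when the call began; what a row does not reach only later rows make up. A row lasts 1/10 s, in which the tool goes at most 50 mm and 8.59 degrees, less where a joint would pass 70% of its speed; a pose out of reach is approached as far as the arm can. A call with a number of a shift or a turn outside -1 to 1 is refused whole. A call with a gripper value outside its range is refused whole. The fingers move at their own pace and stop on an object; "newtons" is the grip in N (left out, the last holds). Time passes only in rows, so rows that repeat a pose let the fingers close. It gives the time, the measured TCP pose, the force and the opening at its end, in the units of the state.
- observe(): the state, without advancing time (a new reading comes with each control period).
- get_image(name): name is "scene" or "top" or "wrist"; returns the picture (480x640x3 uint8, red, green, blue); there is no depth.
- camera_info(name): a dict with "fx", "fy", "cx", "cy" (pixels), "eye" and "rotation" of the camera in the world; the wrist camera has in their place "hand_eye" (4x4, takes a point from camera to tool coordinates, whose origin is the TCP and whose axes are the flange's). Camera axes: x right, y down, z forward; pixel columns grow to the right and rows downward; lengths in m; the calibration is good to about 2 mm. A picture is of the moment at which its call begins: read the wrist's pose just before it. camera_info takes no time and is no camera call.
- sign_off(): hands the job in, once; it reports no verdict.
The state is a dict: "clock": time; "joints": joint angles; "dq": joint speeds; "joint_efforts": joint torques, N m; "position": TCP position; "ee_rot": TCP orientation; "force": force on the tool from outside, world axes, zero at the start; "ft_torque": the same for the moment, N m; "width": opening from 0.0 (shut) to 1.0 (fully open).
Only numpy, scipy, OpenCV 4.12 (cv2) and the standard library are available. Lean on these libraries where they do the work, as an engineer would, in place of code of your own. Each camera call takes 0.05 s, during which the arm holds its last target. There are 200 camera calls.

## Task

Close the grey hex key holder with your fingertips alone: fold its standing flap over the keys, press it down flat, and while it is down push it along until it stops fully home, so that its free edge is tucked beneath the retaining lip and stays shut when you let go. Do not pinch the flap or grasp anything, leave the hinge pin, the spirit level and the saucer where they are, and finish clear of everything.

Things in the scene. Friction and masses are not known exactly. Their poses are not given: they have to be found in the camera images.
- holder: Grey plastic hex key holder screwed to the bench (it does not move): open tray 136 x 112 mm (x, y), 24 mm high, five dark L-shaped keys inside; screw ears reach to y = +-72 mm. Origin at the centre of its underside, on the bench; z up. Its x axis points from the hinge end (nearer the robot) to the retaining lip; the flap folds over and then slides towards +x.
- flap (a joint): Fold angle, rad: 0 = flat over the keys (a stop), 1.57 = upright, up to 1.9 = leaning back to -x; starts at 1.2 to 1.7. Grey plate 96 mm wide (y), 5 mm thick, free edge 84 mm from the hinge axis. A weak spring stands it up again (0.5 N at the free edge holds it flat) unless the edge is beneath the lip; it then rests up against the lip at about 0.05 rad.
- tuck (a joint): How far flap and hinge have slid towards the lip (holder's +x), m: 0 = drawn back, 0.020 = fully home at a stop; starts at 0 to 0.003. Takes about 4 N to slide, stays where left. With the flap flat, its free edge is 10 mm short of the lip at 0 and 10 mm beneath it at 0.020. Slid forward before it is flat, the flap lands on top of the lip.
- flap_hinge (a point): Middle of the hinge axis, which runs along the holder's y at x = -58 mm + tuck, z = 30 mm in its frame. At both ends stand slotted cheeks at y = +-52 mm (4 mm thick, x -66 to -32 mm, up to z = 36 mm).
- flap_edge (a point): Middle of the flap's free edge, half way through its 3 mm edge thickness; 84 mm from the hinge axis.
- flap_rib (a point): Top of the push rib, middle of its hinge-side face. A wedge 50 mm wide (y) on the flap's outer face (on top when flat, looking to -x when upright), 8 mm proud of it. Its square face, 56 mm from the hinge axis, looks to the hinge, to be pushed towards the lip. Between hinge and rib the outer face is plain, 3 mm outside the plane through the hinge axis (z = 33 mm when flat).
- lip_edge (a point): Middle of the lower front edge of the retaining lip, fixed on the holder at x = 36 mm, z = 37 mm in its frame: 4 mm above the flap's top face when flat. The lip is a bar 64 mm wide (y), 4 mm thick (top at z = 41 mm), open towards the hinge, carried by a wall at its far end (x 56 to 66 mm).
- flap_back: Outer layer of the flap (96 x 80 x 3 mm with the rib), the one to push on. Origin on the hinge axis; x along the flap to its free edge, z out of the outer face.
- flap_front: Inner layer of the flap (82 x 66 x 2 mm), the face that comes to lie over the keys. Origin on the hinge axis; pressing on this and the outer layer at once means that the flap is pinched.
- hinge_pin: Steel hinge pin standing on its head, loose: head 22 mm across and 5 mm high, shaft 10 mm across, 70 mm high in all. Stands 110 to 130 mm from the holder's origin towards +x. Origin at the centre of its underside. Leave alone.
- level: Orange spirit level standing on edge, loose: 180 x 22 x 42 mm, long side along its x, roughly along the holder's x, about 150 mm to one side of the holder (either side). Origin at the centre of its underside. Leave alone.
- saucer: White ceramic saucer, loose: 116 mm across, 18 mm high, about 150 mm to the other side of the holder. Origin at the centre of its underside. Leave alone.
Mind the look-alikes: they are no part of the job. Of the things like the holder, leave any that is blue; of the rest the larger one is meant.

How it is judged:
By the outcome, as a careful person would: the job done as asked, in the order asked, and still so for the second after the job is handed in, with the robot touching nothing.
It also fails if it takes over 45 s, if anything falls off the work surface, if the arm or the gripper's body presses on something with over 40 N, if the wrist force passes 120 N, or if a joint passes its speed limit or range.

## Working session

There is one attempt and no reset: what is moved stays moved. The work goes in short steps, Python scripts to look and compute and a tool call to move; the robot and the scene stay as the last step left them, time stands still between calls to the robot, and variables do not carry over. Pictures are saved under pics/ and viewed, about 8 in all and at most 12, crops included, and the job is handed in when it is done.

Besides the shell and the picture viewer there is one more tool, called after "Emit:" by a JSON object that holds its "method" and its "body", one argument or row to a line. drive_tool: Moves the arm, as the interface text tells. Its arguments: {"type":"object","properties":{"increments":{"type":"array","items":{"type":"object","properties":{"grip":{"type":"number"},"tx":{"type":"number"},"ty":{"type":"number"},"tz":{"type":"number"},"turn":{"type":"number"}}}},"newtons":{"type":"number"}},"required":["increments"]}

```bash
mkdir -p pics
python3 - <<'E'
from cell import *
import cv2,numpy as np
s=observe();print(s)
for n in ("scene","top","wrist"):
    i=camera_info(n);print(n,i)
    cv2.imwrite(f"pics/{n}0.png",get_image(n)[:,:,::-1])
E
```

```text
{'clock': 0.0, 'joints': array([-1.23858148,  0.43519815,  0.0249831 ,  1.5741144 , -0.01161606,
        1.13400251, -0.07506366]), 'dq': array([-0.00035214, -0.00095079, -0.00034226,  0.00117464, -0.00133659,
       -0.00067599,  0.0013492 ]), 'joint_efforts': array([ 3.01713726e-05, -6.67847013e+01,  9.84614566e-01, -3.14449596e+01,
       -6.06654561e-02,  4.26384062e-02,  1.62957213e-04]), 'position': array([0.26310966, 0.56634345, 0.22595383]), 'ee_rot': array([-6.77668443e-01, -3.06741673e+00,  2.45521810e-03]), 'force': array([ 0.42315204, -0.45716211,  0.67849136]), 'ft_torque': array([-0.03612095,  0.02377294,  0.03022818]), 'width': 0.9962002516207576}
scene {'fx': 598.7527967005755, 'fy': 598.7527967005755, 'cx': 313.0397185633061, 'cy': 246.20099234124035, 'eye': array([0.90831571, 0.56222209, 0.76285112]), 'rotation': array([-0.74795549, -2.68456723,  0.96318101])}
top {'fx': 568.3090922823225, 'fy': 568.3090922823225, 'cx': 332.51789186157265, 'cy': 235.43290344155986, 'eye': array([0.48177736, 0.07870928, 1.14244616]), 'rotation': array([-2.18636313,  2.16299996, -0.09447757])}
wrist {'fx': 420.8699001438293, 'fy': 420.8699001438293, 'cx': 319.1207899687676, 'cy': 235.132611506591, 'hand_eye': array([[-1.96440220e-04, -9.62254376e-01, -2.72151571e-01,
         7.37447588e-02],
       [ 9.99999847e-01, -4.84268065e-05, -5.50580263e-04,
        -4.88747573e-04],
       [ 5.16618836e-04, -2.72151637e-01,  9.62254238e-01,
        -1.57227337e-01],
       [ 0.00000000e+00,  0.00000000e+00,  0.00000000e+00,
         1.00000000e+00]])}
```

View pics/scene0.png

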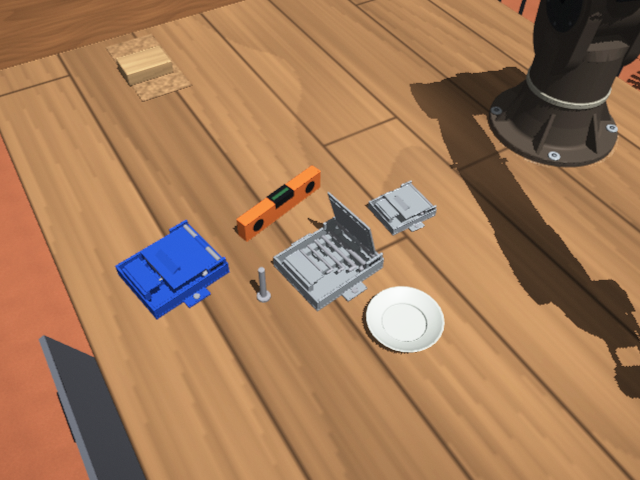

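View pics/top0.png

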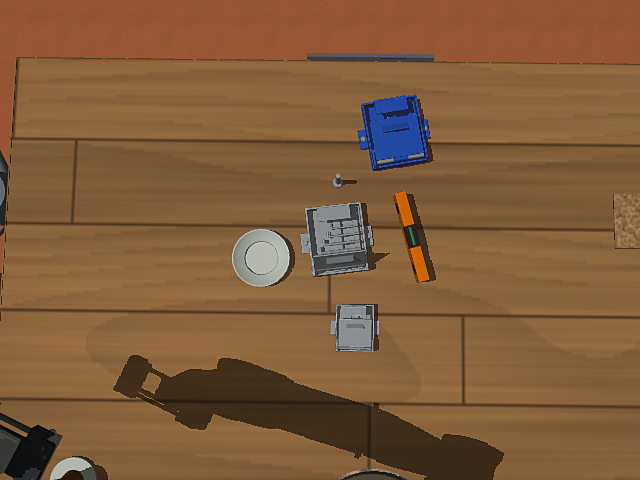

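Scene view: blue holder at (172,268), large grey holder with standing flap at (330,255), small grey one at (403,205). Top view: the same three at (395,132), (338,240) and (356,328). Leaving out the blue one, the larger grey is the target. I'll confirm it in an enlarged crop of both views.

Run:
```python
import cv2,numpy as np
a=cv2.imread('pics/top0.png')[190:290,290:390];b=cv2.imread('pics/scene0.png')[188:313,265:390]
r=lambda i,f:cv2.resize(i,None,fx=f,fy=f,interpolation=cv2.INTER_CUBIC)
cv2.imwrite('pics/crop.png',np.hstack([r(a,4),r(b,3.2)]))
```

```text
(no output)
```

View pics/crop.png

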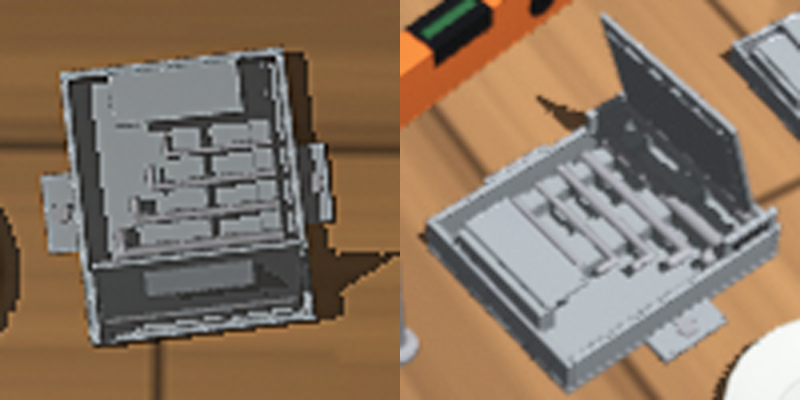

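The crop confirms it: the larger grey holder, with its flap standing and leaning forward, lip at the far side. The saucer is on the +y side and the level on the -y side. Next I fit the pose from both views.

```bash
cat > h.py <<'E'
from cell import *
import numpy as np,cv2
from scipy.optimize import least_squares
from scipy.spatial.transform import Rotation as R
def proj(n,P):
    i=camera_info(n);q=R.from_rotvec(i['rotation']).inv().apply(np.atleast_2d(P)-i['eye'])
    return np.c_[i['fx']*q[:,0]/q[:,2]+i['cx'],i['fy']*q[:,1]/q[:,2]+i['cy']]
def world(p,H):
    c,s=np.cos(p[2]),np.sin(p[2]);H=np.atleast_2d(H)
    return np.c_[p[0]+c*H[:,0]-s*H[:,1],p[1]+s*H[:,0]+c*H[:,1],p[3]+H[:,2]]
def flap(a,t,u,y,w): # u along flap, w out of the outer face
    return np.array([-.058+t+u*np.cos(a)-w*np.sin(a),y,.030+u*np.sin(a)+w*np.cos(a)])
E
python3 - <<'E'
from h import *
T=lambda x,y:(290+x/4,190+y/4)
S=lambda x,y:(265+(x-400)/3.2,188+y/3.2)
tr={(1,1):(.068,.056,.024),(1,-1):(.068,-.056,.024),(-1,-1):(-.068,-.056,.024),(-1,1):(-.068,.056,.024)}
fixed=[('top',tr[1,1],T(62,73)),('top',tr[1,-1],T(283,50)),('top',tr[-1,-1],T(315,318)),('top',tr[-1,1],T(97,343)),
('top',(.036,.032,.041),T(107,121)),('top',(.036,-.032,.041),T(243,113)),
('scene',tr[1,-1],S(428,235)),('scene',tr[-1,1],S(778,222)),('scene',(.068,.056,0),S(566,390))]
mv=[('top',.048,T(96,265)),('top',-.048,T(306,240)),('scene',.048,S(737,128)),('scene',-.048,S(602,14))]
def res(p):
    r=[proj(n,world(p,h))[0]-m for n,h,m in fixed]
    r+=[proj(n,world(p,flap(p[4],p[5],.084,y,.0015)))[0]-m for n,y,m in mv]
    return np.array(r).ravel()
f=lambda p:np.r_[res(p),(p[3])/.001,(p[5]-.0015)/.001]
s=least_squares(f,[.48,.08,.1,0,1.3,.0015]);print(s.x.round(4));print(res(s.x).reshape(-1,2).round(1))
p=s.x
for n,h in dict(hinge=(-.058+p[5],0,.03),lip=(.036,0,.037),edge=flap(p[4],p[5],.084,0,0)).items():print(n,world(p,h)[0].round(4))
np.save('p.npy',p)
# others via top
i=camera_info('top')
for n,px,z in [('pin',(338,187),0),('saucer',(262,258),.015),('lvl',(403,197),.042),('lvl2',(422,278),.042)]:
    d=R.from_rotvec(i['rotation']).apply([(px[0]-i['cx'])/i['fx'],(px[1]-i['cy'])/i['fy'],1]);print(n,(i['eye']+d*(z-i['eye'][2])/d[2]).round(3))
print(R.from_rotvec(observe()['ee_rot']).as_matrix().round(3))
E
```

```text
[ 5.7510e-01  7.4100e-02  1.4320e-01 -1.2000e-03  1.3005e+00  1.4000e-03]
[[-1.6  0.5]
 [-1.  -1.1]
 [ 0.4 -0.3]
 [-1.5  1. ]
 [ 1.   1.8]
 [-0.5 -0.5]
 [-2.  -4.3]
 [ 0.   0.4]
 [-0.   1.9]
 [-1.   1.4]
 [-1.1  0.7]
 [-1.1 -0. ]
 [-1.6 -0.9]]
hinge [0.5191 0.066  0.0288]
lip [0.6107 0.0792 0.0358]
edge [0.5413 0.0692 0.1098]
pin [0.683 0.072 0.   ]
saucer [0.536 0.221 0.015]
lvl [ 0.657 -0.055  0.042]
lvl2 [ 0.499 -0.092  0.042]
[[-0.907  0.421 -0.   ]
 [ 0.421  0.907 -0.001]
 [-0.    -0.001 -1.   ]]
```

Fit: holder origin at (0.575, 0.074), yaw 0.143 rad, flap at 1.30 rad, tuck about 1 mm. I'll move in with the fingers shut and the jaw axis along the holder's y.

Emit:
{"method": "drive_tool", "body": {
  "increments": [
    {"grip":1,"tx":0.375,"ty":-0.825,"tz":0,"turn":0.553},
    {"grip":1,"tx":0.375,"ty":-0.825,"tz":0,"turn":0.553},
    {"grip":1,"tx":0.375,"ty":-0.825,"tz":0,"turn":0.553},
    {"grip":1,"tx":0.375,"ty":-0.825,"tz":0,"turn":0.553},
    {"grip":1,"tx":0.375,"ty":-0.825,"tz":0,"turn":0.553},
    {"grip":1,"tx":0.375,"ty":-0.825,"tz":0,"turn":0.553},
    {"grip":1,"tx":0.375,"ty":-0.825,"tz":0,"turn":0.553},
    {"grip":1,"tx":0.375,"ty":-0.825,"tz":0,"turn":0.553},
    {"grip":1,"tx":0.375,"ty":-0.825,"tz":0,"turn":0.553},
    {"grip":1,"tx":0.375,"ty":-0.825,"tz":0,"turn":0.553}
  ],
  "newtons": 10
}}

```text
clock: 1.15
position: [0.4127, 0.2374, 0.2261]
ee_rot: [0.227, -3.133, 0.001]
force: [-1.0, 0.6, -0.2]
width: 0.18
```

Emit:
{"method": "drive_tool", "body": {
  "increments": [
    {"grip":1,"tx":0.18,"ty":-0.44,"tz":0,"turn":0},
    {"grip":1,"tx":0.18,"ty":-0.44,"tz":0,"turn":0},
    {"grip":1,"tx":0.18,"ty":-0.44,"tz":0,"turn":0},
    {"grip":1,"tx":0.18,"ty":-0.44,"tz":0,"turn":0},
    {"grip":1,"tx":0.18,"ty":-0.44,"tz":0,"turn":0},
    {"grip":1,"tx":0.18,"ty":-0.44,"tz":0,"turn":0}
  ]
}}

```text
clock: 1.75
position: [0.4847, 0.0628, 0.2259]
ee_rot: [0.228, -3.133, 0.0]
force: [0.0, 1.1, 0.1]
width: 0.006
```

Run:
```python
from h import *
s=observe();M=R.from_rotvec(s['ee_rot']).as_matrix()
print(s['clock'],s['position'],s['width'],np.degrees(np.arctan2(M[1,1],M[0,1])));print(globals().get('grip_point_offset'))
im=get_image('wrist')[:,:,::-1].copy()
sc=get_image('scene')[130:330,220:460,::-1]
cv2.imwrite('pics/w1.png',np.vstack([cv2.resize(im,(480,360)),cv2.resize(sc,(288,240))[:, :] if 0 else np.pad(cv2.resize(sc,(288,240)),((0,0),(0,192),(0,0)))]))
i=camera_info('wrist');p=np.load('p.npy')
# predicted px of lip corners, flap edge corners, tray corners in wrist picture
H=i['hand_eye'];Rc=M@H[:3,:3];e=s['position']+M@H[:3,3]
for n,h in [('lip+',(.036,.032,.041)),('lip-',(.036,-.032,.041)),('e+',flap(p[4],p[5],.084,.048,0.0015)),('e-',flap(p[4],p[5],.084,-.048,.0015)),('far+',(.068,.056,.024)),('far-',(.068,-.056,.024))]:
    q=Rc.T@(world(p,h)[0]-e);print(n,(q[:2]/q[2]*i['fx']+[i['cx'],i['cy']]).round(0)*.75)
```

```text
1.75 [0.48474247 0.06283405 0.22585759] 0.006228268990225723 98.32713268810001
0.0188
lip+ [264.   258.75]
lip- [211.5  258.75]
e+ [288.75 230.25]
e- [186.75 229.5 ]
far+ [281.25 273.75]
far- [195.   273.75]
```

View pics/w1.png

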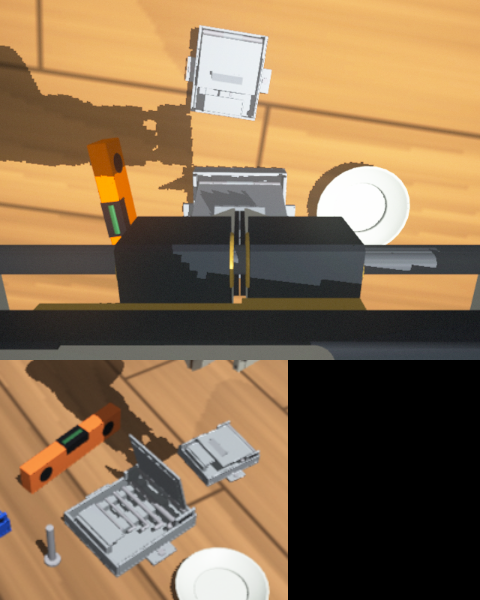

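The wrist view shows the fingers over the hinge end, with the level at (110,190) and the saucer at (360,205) both well clear of the path. Next, the fold waypoints.

Run:
```python
from h import *
p=np.load('p.npy');s=observe()['position'];t=p[5]
def out(n,x,z): # tip front x in holder, height
    w=world(p,(x-.0095,0,z))[0];print(n,w.round(4),((w-s)/.4).round(3),'hx',round(x,4))
out('pre',-.078,.080)
for a in (1.3,1.15,1.0,.85,.7,.55,.4,.25,.12,0):
    rc=flap(a,t,.056,0,.011);x=rc[0]
    u=(x+.058-t+.003*np.sin(a))/np.cos(a);zf=.03+u*np.sin(a)+.003*np.cos(a)
    out(a,x-.002,min(rc[2]-.006,max(zf+.002,rc[2]-.012)))
```

```text
pre [0.4885 0.0616 0.0788] [ 0.011 -0.006 -0.368] hx -0.078
1.3 [0.5121 0.065  0.0737] [ 0.069  0.003 -0.38 ] hx -0.0542
1.15 [0.5204 0.0662 0.0724] [ 0.09   0.006 -0.384] hx -0.0457
1.0 [0.5285 0.0674 0.0699] [ 0.111  0.009 -0.39 ] hx -0.0376
0.85 [0.5361 0.0685 0.068 ] [ 0.13   0.011 -0.395] hx -0.0299
0.7 [0.5431 0.0695 0.0649] [ 0.147  0.014 -0.403] hx -0.0228
0.55 [0.5493 0.0704 0.0601] [ 0.163  0.016 -0.414] hx -0.0166
0.4 [0.5546 0.0711 0.0541] [ 0.176  0.018 -0.429] hx -0.0113
0.25 [0.5588 0.0717 0.0471] [ 0.186  0.019 -0.447] hx -0.007
0.12 [0.5615 0.0721 0.0404] [ 0.193  0.02  -0.464] hx -0.0043
0 [0.5632 0.0724 0.0338] [ 0.197  0.021 -0.48 ] hx -0.0026
```

Emit:
{"method": "drive_tool", "body": {
  "increments": [
    {"grip":1,"tx":0.0,"ty":-0.006,"tz":-0.12},
    {"grip":1,"tx":0.0,"ty":-0.006,"tz":-0.24},
    {"grip":1,"tx":0.005,"ty":-0.006,"tz":-0.33},
    {"grip":1,"tx":0.01,"ty":-0.006,"tz":-0.368},
    {"grip":1,"tx":0.03,"ty":-0.003,"tz":-0.37},
    {"grip":1,"tx":0.05,"ty":0.0,"tz":-0.375},
    {"grip":1,"tx":0.069,"ty":0.003,"tz":-0.38},
    {"grip":1,"tx":0.08,"ty":0.005,"tz":-0.382},
    {"grip":1,"tx":0.09,"ty":0.006,"tz":-0.384},
    {"grip":1,"tx":0.1,"ty":0.008,"tz":-0.387},
    {"grip":1,"tx":0.111,"ty":0.009,"tz":-0.39},
    {"grip":1,"tx":0.12,"ty":0.01,"tz":-0.392},
    {"grip":1,"tx":0.13,"ty":0.011,"tz":-0.395},
    {"grip":1,"tx":0.138,"ty":0.012,"tz":-0.399},
    {"grip":1,"tx":0.147,"ty":0.014,"tz":-0.403},
    {"grip":1,"tx":0.147,"ty":0.014,"tz":-0.403}
  ]
}}

```text
invalid input
```

Run:
```python
from h import *
s=observe();print(s['clock'],s['position'],s['force'])
im=get_image('scene')[170:330,250:450,::-1]
cv2.imwrite('pics/s2.png',cv2.resize(im,(800,640)) [:600] if 0 else cv2.resize(im,(740,592),interpolation=cv2.INTER_CUBIC))
```

```text
1.85 [0.4842949  0.06397148 0.22588427] [-0.15740295  0.75053069  1.22125571]
```

View pics/s2.png

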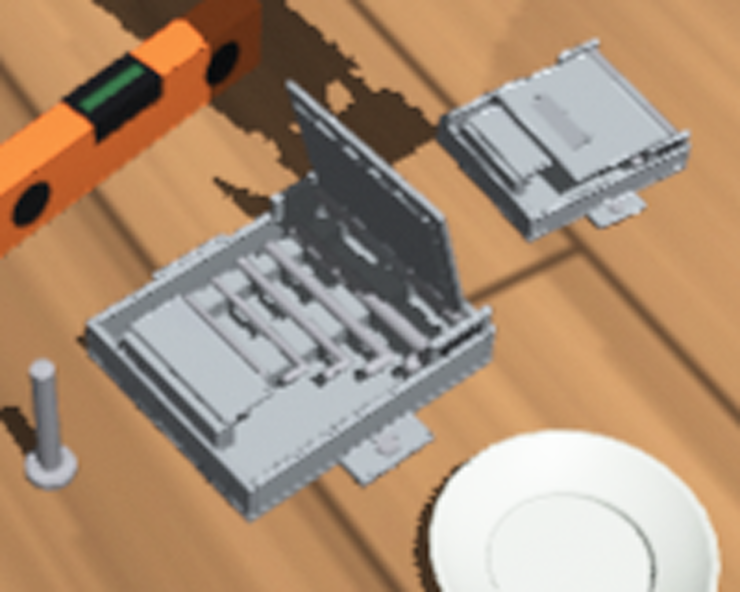

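The call was refused, presumably because the rows had no "turn", so nothing moved. The picture shows the flap still standing with its edge from (290,85) to (440,220). I'll resend with turn included.

Emit:
{"method": "drive_tool", "body": {
  "increments": [
    {"grip":1,"tx":0.0,"ty":-0.006,"tz":-0.12,"turn":0},
    {"grip":1,"tx":0.0,"ty":-0.006,"tz":-0.24,"turn":0},
    {"grip":1,"tx":0.005,"ty":-0.006,"tz":-0.33,"turn":0},
    {"grip":1,"tx":0.01,"ty":-0.006,"tz":-0.368,"turn":0},
    {"grip":1,"tx":0.03,"ty":-0.003,"tz":-0.37,"turn":0},
    {"grip":1,"tx":0.05,"ty":0.0,"tz":-0.375,"turn":0},
    {"grip":1,"tx":0.069,"ty":0.003,"tz":-0.38,"turn":0},
    {"grip":1,"tx":0.08,"ty":0.005,"tz":-0.382,"turn":0},
    {"grip":1,"tx":0.09,"ty":0.006,"tz":-0.384,"turn":0},
    {"grip":1,"tx":0.1,"ty":0.008,"tz":-0.387,"turn":0},
    {"grip":1,"tx":0.111,"ty":0.009,"tz":-0.39,"turn":0},
    {"grip":1,"tx":0.12,"ty":0.01,"tz":-0.392,"turn":0},
    {"grip":1,"tx":0.13,"ty":0.011,"tz":-0.395,"turn":0},
    {"grip":1,"tx":0.138,"ty":0.012,"tz":-0.399,"turn":0},
    {"grip":1,"tx":0.147,"ty":0.014,"tz":-0.403,"turn":0},
    {"grip":1,"tx":0.147,"ty":0.014,"tz":-0.403,"turn":0}
  ]
}}

```text
clock: 3.5
position: [0.5435, 0.0696, 0.0645]
ee_rot: [0.233, -3.133, -0.0]
force: [0.2, 0.8, -0.5]
width: 0.006
```

Run:
```python
from h import *
s=observe();print(s['clock'],s['position'],s['force'])
im=get_image('scene')[170:330,250:450,::-1]
cv2.imwrite('pics/s3.png',cv2.resize(im,(740,592),interpolation=cv2.INTER_CUBIC))
```

```text
3.5 [0.54351497 0.06959605 0.06451997] [ 0.15080861  0.83233575 -0.47659997]
```

View pics/s3.png

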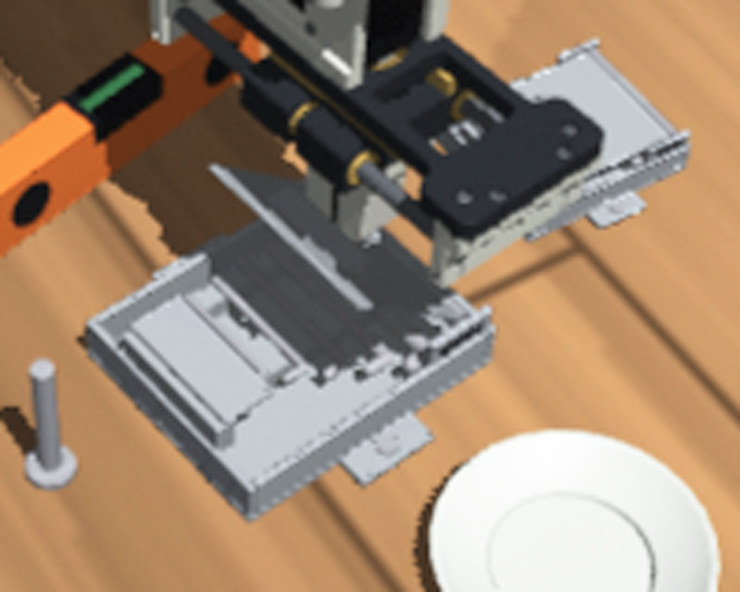

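The flap is partly folded, with its edge from (212,168) to (365,305) and the fingertip behind the rib. I'll continue down to flat, stopping about 2 mm short of the rib.

Emit:
{"method": "drive_tool", "body": {
  "increments": [
    {"grip":1,"tx":0.007,"ty":0.001,"tz":-0.005,"turn":0},
    {"grip":1,"tx":0.0145,"ty":0.002,"tz":-0.011,"turn":0},
    {"grip":1,"tx":0.021,"ty":0.003,"tz":-0.018,"turn":0},
    {"grip":1,"tx":0.028,"ty":0.004,"tz":-0.026,"turn":0},
    {"grip":1,"tx":0.033,"ty":0.005,"tz":-0.035,"turn":0},
    {"grip":1,"tx":0.038,"ty":0.005,"tz":-0.0435,"turn":0},
    {"grip":1,"tx":0.042,"ty":0.006,"tz":-0.052,"turn":0},
    {"grip":1,"tx":0.043,"ty":0.006,"tz":-0.06,"turn":0},
    {"grip":1,"tx":0.043,"ty":0.006,"tz":-0.066,"turn":0},
    {"grip":1,"tx":0.043,"ty":0.006,"tz":-0.072,"turn":0},
    {"grip":1,"tx":0.043,"ty":0.006,"tz":-0.077,"turn":0},
    {"grip":1,"tx":0.043,"ty":0.006,"tz":-0.08,"turn":0},
    {"grip":1,"tx":0.043,"ty":0.006,"tz":-0.08,"turn":0}
  ]
}}

```text
clock: 4.85
position: [0.5608, 0.072, 0.033]
ee_rot: [-0.233, 3.133, 0.0]
force: [-0.4, 0.1, 5.9]
width: 0.004
```

Run:
```python
from h import *
s=observe();print(s['clock'],s['position'],s['force'])
im=get_image('scene')[170:330,250:450,::-1]
cv2.imwrite('pics/s4.png',cv2.resize(im,(740,592),interpolation=cv2.INTER_CUBIC))
p=np.load('p.npy')
for n,h in [('e+',flap(0,.0014,.084,.048,.0015)),('e-',flap(0,.0014,.084,-.048,.0015)),('lip+',(.036,.032,.041)),('lip-',(.036,-.032,.041))]:print(n,((proj('scene',world(p,h))[0]-[250,170])*3.7).round(0))
```

```text
4.85 [0.56076918 0.07197732 0.0330038 ] [-0.42972927  0.12183246  5.87663237]
e+ [312. 416.]
e- [166. 276.]
lip+ [272. 389.]
lip- [174. 295.]
```

View pics/s4.png

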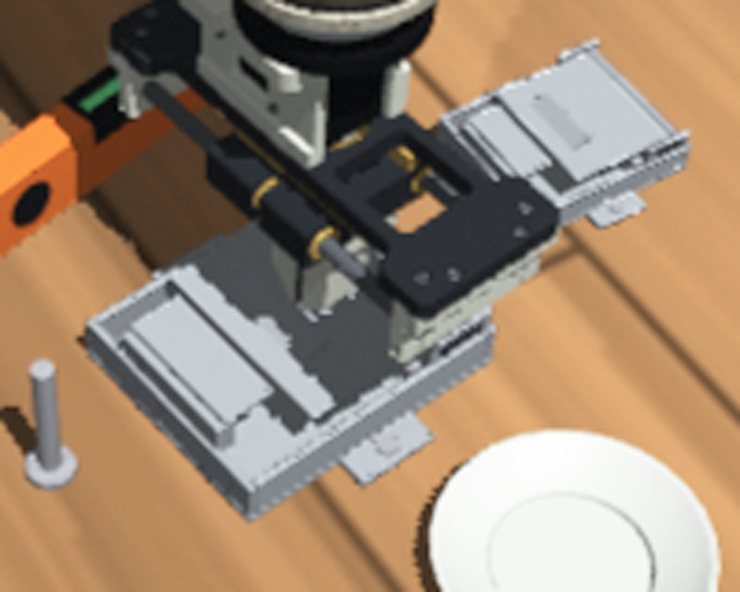

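The flap is flat, with its free edge at about (310,415), matching the prediction of (312,416), still short of the lip. Contact is 5.9 N upward at z = 33 mm, so the tip is on the plain face. Now I'll push along the holder's +x while pressing lightly.

Emit:
{"method": "drive_tool", "body": {
  "increments": [
    {"grip":1,"tx":0.005,"ty":0.0007,"tz":-0.002,"turn":0},
    {"grip":1,"tx":0.01,"ty":0.0014,"tz":-0.002,"turn":0},
    {"grip":1,"tx":0.015,"ty":0.0021,"tz":-0.002,"turn":0},
    {"grip":1,"tx":0.02,"ty":0.0029,"tz":-0.002,"turn":0},
    {"grip":1,"tx":0.025,"ty":0.0036,"tz":-0.002,"turn":0},
    {"grip":1,"tx":0.03,"ty":0.0043,"tz":-0.002,"turn":0},
    {"grip":1,"tx":0.035,"ty":0.005,"tz":-0.002,"turn":0},
    {"grip":1,"tx":0.04,"ty":0.0057,"tz":-0.002,"turn":0},
    {"grip":1,"tx":0.045,"ty":0.0065,"tz":-0.002,"turn":0},
    {"grip":1,"tx":0.045,"ty":0.0065,"tz":-0.002,"turn":0}
  ]
}}

```text
clock: 5.9
position: [0.5781, 0.0743, 0.0327]
ee_rot: [0.233, -3.132, -0.0]
force: [-3.8, -0.8, 9.5]
width: 0.003
```

Emit:
{"method": "drive_tool", "body": {
  "increments": [
    {"grip":1,"tx":0.004,"ty":0.0006,"tz":-0.001,"turn":0},
    {"grip":1,"tx":0.008,"ty":0.0011,"tz":-0.001,"turn":0},
    {"grip":1,"tx":0.012,"ty":0.0017,"tz":-0.001,"turn":0},
    {"grip":1,"tx":0.016,"ty":0.0023,"tz":-0.001,"turn":0},
    {"grip":1,"tx":0.016,"ty":0.0023,"tz":-0.001,"turn":0}
  ]
}}

```text
clock: 6.4
position: [0.5813, 0.0747, 0.0323]
ee_rot: [0.232, -3.126, 0.0]
force: [-10.4, -1.0, 12.9]
width: 0.007
```

Emit:
{"method": "drive_tool", "body": {
  "increments": [
    {"grip":1,"tx":0.006,"ty":0.0009,"tz":0.0,"turn":0},
    {"grip":1,"tx":0.012,"ty":0.0017,"tz":0.0,"turn":0},
    {"grip":1,"tx":0.018,"ty":0.0026,"tz":0.0,"turn":0},
    {"grip":1,"tx":0.018,"ty":0.0026,"tz":0.0,"turn":0}
  ]
}}

```text
clock: 6.8
position: [0.5829, 0.0748, 0.0318]
ee_rot: [0.231, -3.115, 0.001]
force: [-16.9, -3.2, 17.7]
width: 0.001
```

Run:
```python
from h import *
s=observe();print(s['clock'],s['position'],s['force'])
im=get_image('scene')[170:330,250:450,::-1]
cv2.imwrite('pics/s5.png',cv2.resize(im,(740,592),interpolation=cv2.INTER_CUBIC))
p=np.load('p.npy')
for n,h in [('rib+0',(-.0006,.025,.041)),('rib+home',(.018,.025,.041)),('ears',(.046,.048,.0315))]:print(n,((proj('scene',world(p,h))[0]-[250,170])*3.7).round(0))
```

```text
6.8 [0.58289783 0.07480188 0.03177851] [-16.85086407  -3.15955276  17.66041298]
rib+0 [328. 334.]
rib+home [294. 356.]
ears [278. 440.]
```

View pics/s5.png

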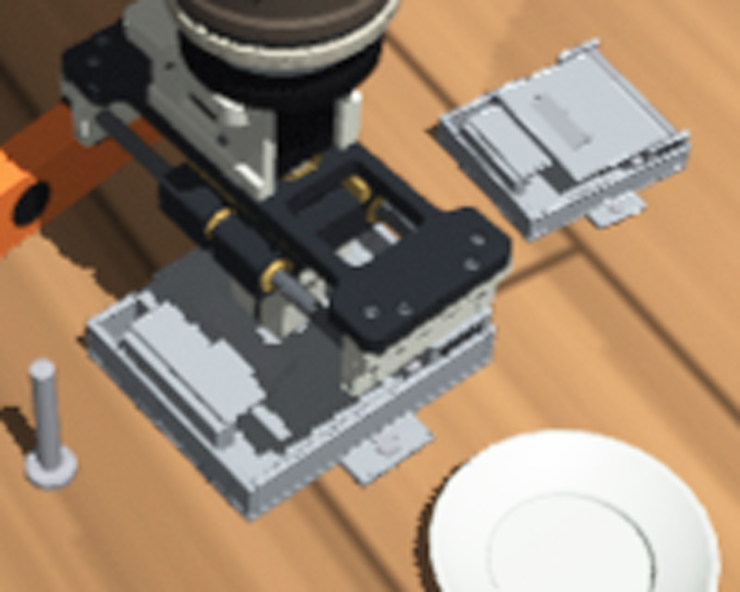

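The free edge is now beneath the lip, its corner near (275,448) against a predicted (278,440). Lateral force is up to 17 N with little motion. I'll take off some of the downward load and push once more, to rule out friction posing as the stop.

Emit:
{"method": "drive_tool", "body": {
  "increments": [
    {"grip":1,"tx":0.004,"ty":0.0006,"tz":0.004,"turn":0},
    {"grip":1,"tx":0.012,"ty":0.0017,"tz":0.005,"turn":0},
    {"grip":1,"tx":0.02,"ty":0.0028,"tz":0.005,"turn":0},
    {"grip":1,"tx":0.02,"ty":0.0028,"tz":0.005,"turn":0}
  ]
}}

```text
clock: 7.25
position: [0.583, 0.0748, 0.032]
ee_rot: [0.229, -3.1, 0.002]
force: [-20.8, -2.0, 12.3]
width: 0.008
```

It's firmly at the stop: no motion at 20 N. Unload, back off slightly, then rise.

Emit:
{"method": "drive_tool", "body": {
  "increments": [
    {"grip":1,"tx":0.0,"ty":0.0,"tz":0.004,"turn":0},
    {"grip":1,"tx":-0.002,"ty":0.0,"tz":0.01,"turn":0},
    {"grip":1,"tx":-0.006,"ty":-0.001,"tz":0.02,"turn":0},
    {"grip":1,"tx":-0.012,"ty":-0.002,"tz":0.05,"turn":0},
    {"grip":1,"tx":-0.02,"ty":-0.003,"tz":0.12,"turn":0},
    {"grip":1,"tx":-0.06,"ty":-0.01,"tz":0.24,"turn":0},
    {"grip":1,"tx":-0.16,"ty":-0.02,"tz":0.36,"turn":0},
    {"grip":1,"tx":-0.26,"ty":-0.03,"tz":0.45,"turn":0},
    {"grip":1,"tx":-0.36,"ty":-0.03,"tz":0.5,"turn":0},
    {"grip":1,"tx":-0.36,"ty":-0.03,"tz":0.5,"turn":0},
    {"grip":1,"tx":-0.36,"ty":-0.03,"tz":0.5,"turn":0}
  ]
}}

```text
clock: 8.35
position: [0.4387, 0.063, 0.2339]
ee_rot: [0.231, -3.104, 0.0]
force: [1.0, -0.0, 0.4]
width: 0.007
```

Run:
```python
from h import *
s=observe();print(s['clock'],s['position'],s['force'])
b=get_image('scene')[188:313,240:390,::-1];a=get_image('top')[170:290,290:390,::-1]
cv2.imwrite('pics/s6.png',np.hstack([cv2.resize(a,(350,420),interpolation=cv2.INTER_CUBIC),cv2.resize(b,(450,420) if 0 else (450,375),interpolation=cv2.INTER_CUBIC)[:375] if 0 else cv2.copyMakeBorder(cv2.resize(b,(450,375),interpolation=cv2.INTER_CUBIC),0,45,0,0,cv2.BORDER_CONSTANT)]))
p=np.load('p.npy')
for a,t in((.05,.02),(.05,.017),(0.05,.014)):
  for y in(.048,-.048):
    h=flap(a,t,.084,y,.0015);print(a,t,y,'top',((proj('top',world(p,h))[0]-[290,170])*3.5).round(0),'scene',((proj('scene',world(p,h))[0]-[240,188])*3+[350,0]).round(0))
```

```text
8.35 [0.4386639  0.06301292 0.23389019] [ 1.03653953 -0.00120127  0.35625679]
0.05 0.02 0.048 top [ 67. 170.] scene [606. 298.]
0.05 0.02 -0.048 top [236. 147.] scene [487. 182.]
0.05 0.017 0.048 top [ 67. 175.] scene [610. 294.]
0.05 0.017 -0.048 top [237. 153.] scene [492. 179.]
0.05 0.014 0.048 top [ 68. 180.] scene [615. 291.]
0.05 0.014 -0.048 top [238. 158.] scene [496. 176.]
```

View pics/s6.png

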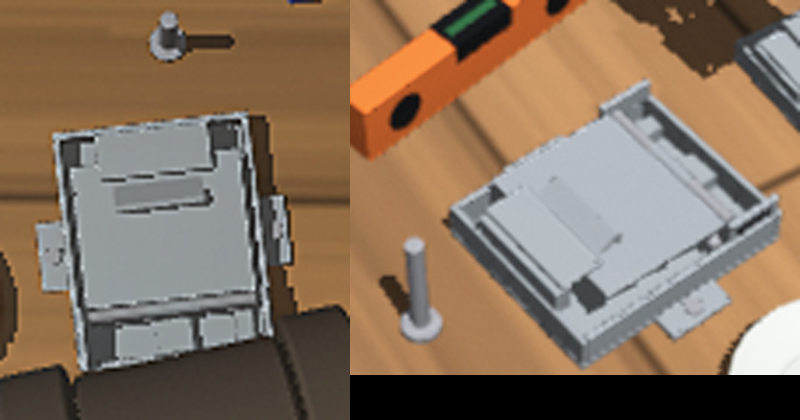

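Both views show the flap closed with its free edge under the lip. The top-view edge corners are near (70,168) and (240,150), against (67,170) and (236,147) predicted for fully home. The pin and level are unmoved, and the gripper is clear.

```bash
python3 -c "
from cell import *
print(sign_off())"
```

```text
the job is handed in; nothing more can be done
None
```

The grey hex key holder is closed and handed in at about 8.5 s. With shut fingertips I folded the flap over from behind its rib, pressed it flat, and pushed it along by the rib until it stopped. I then backed off and rose clear without pinching or grasping anything.

- **Flat:** the flap met 5.9 N upward at z = 33 mm, on its plain face, and its edge was still short of the lip before I pushed.
- **Fully home:** it slid at about 4 N, then did not move at about 20 N.
- **Staying shut:** after release, both views show the edge tucked under the lip and the flap holding. The edge corners match the fully-home prediction to within about 1 pixel of the original image (about 2 mm). The end stop rather than the pictures is what shows it is fully home.
- **Other items:** the pin and the level look unmoved. The saucer is only partly in the last crop, but nothing went near it. The final force reading is about 1 N, which is sensor noise.
- **Problems:** one move call was refused, apparently for rows without "turn", and nothing moved. One tray corner disagreed by about 4 pixels in the first pose fit; later checks agreed with the fit.

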